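# Clamp the plate and start the check at the no-touch sensor

## Task

An aluminium plate lies in the nest of the clamp fixture, ready for its camera check. Push the raised clamp arm over and down until its foot rests on the plate, then start the check at the no-touch sensor on the control box: point at the flat round window in its square plate with the fingertips about 3 cm straight above it and stay there for 2 seconds. Do not touch the control box or anything on it, and do not lift or shift the plate or the loose things lying about.

Things in the scene. Friction and masses are not known exactly. Their poses are not given: they have to be found in the camera images.
- fixture: the nearer clamp fixture: steel base 120 x 200 x 12 mm fixed to the bench (an identical one far to the left is not used). Origin: on the bench, near the middle of the base (base from y = -95 to +105 mm). y runs along the fixture from the clamp's hinge (y = -61 mm) to the nest (centre y = +34 mm); x across; z up
- clamp_hinge (a point): middle of the clamp's hinge pin, 47 mm above the bench; the pin runs along the fixture's x. Two upright cheeks, 30 mm apart over all, rise to 56 mm round it
- clamp_end (a point): top of the 14 mm thick spindle at the free end of the clamp arm, moving with it: 86 mm from the hinge pin along the arm, 15 mm off the arm's middle line on the side away from the nest. The foot is the spindle's other end. The arm is two bars side by side, 20 mm wide, 14 mm high in all; shut, its top is 54 mm and the spindle's top 62 mm above the bench
- fixture_lever (a joint): clamp angle in rad: 0 = shut, arm level, foot on the plate; 1.5 = open, arm upright. Starts at 1.0 to 1.45 and falls as the arm is pushed from the hinge towards the nest (fixture +y) and down. Friction holds it anywhere (3 N at the arm's end moves it), no spring. The red handle turns with it: low behind the hinge when open; when shut, upright to 144 mm high, 72 to 105 mm on the -y side of the origin
- plate: aluminium plate 44 x 44 x 8.5 mm with one large and two small holes, loose in the nest between two pins and two stops, its underside 20.5 mm above the bench. Origin: centre of its underside; z up
- control_box: grey control box 76 x 190 x 52 mm, fixed to the bench by a foot at each end, with three controls in a row along its y, 58 mm apart, in any order. Origin: centre of its underside; z up. The frame post of the bench stands close behind it on the left: come round in front of the post
- start_window (a point): middle of the no-touch start sensor's window, 56 mm above the bench: a flat black disc 25 mm across in a square steel plate of 44 mm, the only square and flat one of the three controls. It responds to a fingertip held 1 to 5 cm above it and within 15 mm of its centre line
- bolt: bolt standing on its head between the fixture and the control box, 36 mm high; origin under its centre; leave it alone
- bushing: flanged black bushing 21 mm across, 14 mm high, standing between the fixture and the control box; origin under its centre; leave it alone
- gauge: plug gauge, a rod 85 mm long and 16 mm thick lying between the fixture and the control box; origin under its centre; leave it alone
- start_sensor: the whole no-touch sensor, a square plate of 44 mm with its window, standing 4 mm out of the box's top; origin: centre of its underside, 52 mm above the bench; not to be touched
- push_button: round black push button in a steel ring 32 mm across, standing 14 mm out of the box's top; origin: centre of its underside; not to be touched
- selector: rotary selector with a bar-shaped grip, standing 19 mm out of the box's top; origin: centre of its underside; not to be touched
There are look-alikes about, which are no part of the job. There is more than one size of the plate; the job needs the larger.

How it is judged:
On the way, in this order (a step that is already met when the one before it is completed fails the run):
1. the clamp is pushed down until its foot rests on the plate (value of joint fixture_lever below 0.03 rad), for 0.2 s.
2. the fingers stay just above the no-touch sensor's window, touching nothing, for 1.5 s (horizontal distance between the grasp point and start_window below 0.02 m and z of the grasp point in the frame of start_window between 0.022 and 0.08 m and contact force between each of the arm, the fingers and anything else below 0.1 N), for 1.5 s.
At the end, for the whole second after the job is handed in: the clamp is still shut (within 0.03 rad) and at rest with its foot on the plate, and the plate lies at rest within 6 mm of where it started (value of joint fixture_lever below 0.03 rad and velocity of joint fixture_lever between -0.02 and 0.02 rad/s and distance of plate from where it was at the start of the episode below 0.006 m and linear speed of plate below 0.01 m/s); the robot touches nothing.
It fails at once if the control box or a control on it is touched (contact force between any of control_box, start_sensor, push_button, selector and anything else above 0.3 N).
It fails at once if the plate is lifted or shifted out of its place (distance of plate from where it was at the start of the episode above 0.008 m).
It fails at once if a loose thing (bolt, bushing or gauge) is disturbed (distance of any of bolt, bushing, gauge from where it was at the start of the episode above 0.015 m).
It also fails if it takes over 48 s, if anything falls off the work surface, if the arm or the gripper's body presses on something with over 40 N, if the wrist force passes 120 N, or if a joint passes its speed limit or range.

## Robot

A 7-joint arm with a two-finger parallel gripper is mounted at the origin on a cart in front of the work surface, level with it; the furniture and walls round the work are solid. World frame = base frame: x ahead of the robot, y to its left, z up, the work surface at z = 0. Lengths are in m, angles in rad, forces in N, time in s.
With the tool pointing down it reaches from about 0.4 to 0.925 m from the base axis. Payload 5.6 kg.
Tool frame: the origin (TCP) lies on the centre line of the jaws, within the pads' length; the fingertips stand manip.nose_length ahead of it and the grasp point (between the pads) lies 2 mm behind it (manip.nose_length is the distance from the TCP to the fingertips, in m); x points along the fingers, z is the direction in which the jaws open and shut, and the axes are right-handed (so a half turn about x gives the same grasp; the last joint's range is limited). The gripper opens to 85 mm and grips with 20 to 120 N. Pads are 22 mm wide; open, the fingers measure 114 mm over their backs; the gripper's body (76 mm by 85 mm) begins 54 mm behind the grasp point. The pads swing forward as they close: fully open they stand 13 mm farther back than shut.
Start: joints at [-1.368, 0.468, -0.012, 1.603, 0.006, 1.071, -0.056], TCP at [0.158, 0.63, 0.248] pointing down, gripper open.
Joint ranges: [-2.53, 2.53], [-0.31, 2.02], [-1.57, 1.55], [0.28, 2.44], [-1.29, 4.43], [0.15, 1.84], [-2.92, 2.92]. Speed limits (rad/s): [2.57, 2.57, 3.14, 3.14, 3.14, 3.14, 3.14].

## Interface

Orientations are given as a unit quaternion [w, x, y, z].
In Python, from station import manip, viewer gives the robot as it stands.
- The arm moves only by the tool send_rows, never from a script. Its argument "steps" is a list of rows, each an object of numbers: "tx", "ty", "tz": the shift along the tool's x, y, z in units of 0.02 m (1.0 is 0.02 m); "wx", "wy", "wz": the turn, a rotation vector about the tool's x, y, z in units of 0.1 rad (1.0 is 0.1 rad); "hand": the opening, from 0 (shut) to 1 (fully open). In form: [{"tx": .., "ty": .., "tz": .., "wx": .., "wy": .., "wz": .., "hand": ..}, ...]. A call has 1 to 10 rows; each row shifts and turns the commanded pose from where the row before left it, along the tool's axes as they then stand; what a row does not reach is not made up. A row lasts 1/12 s, in which the tool goes at most 41.7 mm and 7.16 degrees, less where a joint would pass 70% of its speed; a pose out of reach is approached as far as the arm can. A call with a number of a shift or a turn outside -1 to 1 is refused whole. A call with a gripper value outside its range is refused whole. The fingers move at their own pace and stop on an object; the grip force is fixed at half the most. Time passes only in rows, so rows that do not move let the fingers close. It gives the time, the measured TCP pose, the force and the opening at its end, in the units of the state.
- manip.get_obs(): the state, without advancing time (a new reading comes with each control period).
- viewer.grab_frame(name): name is "scene" or "top"; returns the picture (480x640x3 uint8, red, green, blue); there is no depth.
- viewer.camera_params(name): a dict with "K" (3x3 intrinsics, pixels), "origin" and "rotation" of the camera in the world. Camera axes: x right, y up, looking along -z (the intrinsics and any distortion apply to the point x, -y, -z); pixel columns grow to the right and rows downward; lengths in m; the calibration is good to about 2 mm. A picture is of the moment at which its call begins. camera_params takes no time and is no camera call.
- manip.finish_job(): hands the job in, once; it reports no verdict.
The state is a dict: "t": time; "joint_pos": joint angles; "qvel": joint speeds; "joint_efforts": joint torques, N m; "ee_pos": TCP position; "tcp_rot": TCP orientation; "force": force on the tool from outside, world axes, zero at the start; "ft_torque": the same for the moment, N m; "gripper_width": opening from 0.0 (shut) to 1.0 (fully open).
Only numpy, scipy, OpenCV 4.12 (cv2) and the standard library are available. Lean on these libraries where they do the work, as an engineer would, in place of code of your own. Each camera call takes 0.05 s, during which the arm holds its last target. There are 200 camera calls.

## Working session

There is one attempt and no reset: what is moved stays moved. The work goes in short steps, Python scripts to look and compute and a tool call to move; the robot and the scene stay as the last step left them, time stands still between calls to the robot, and variables do not carry over. Pictures are saved under pics/ and viewed, about 8 in all and at most 12, crops included, and the job is handed in when it is done.

Besides the shell and the picture viewer there is one more tool, called after "Emit:" as name([rows], argument=value, ...), one row to a line, values as JSON. send_rows: Moves the arm, as the interface text tells. Shifts and turns lie within -1 to 1; 1 stands for 0.02 m of shift or 0.1 rad of turn. Its arguments: {"type":"object","properties":{"steps":{"type":"array"}},"required":["steps"]}

```bash
mkdir -p pics; python3 - <<'E'
from station import manip, viewer
import cv2
for n in("scene","top"):
    cv2.imwrite(f"pics/{n}0.png",viewer.grab_frame(n)[:,:,::-1])
    p=viewer.camera_params(n);print(n,{k:(v.tolist() if hasattr(v,'tolist') else v) for k,v in p.items()})
print(manip.get_obs(), manip.nose_length)
E
```

```text
scene {'K': [[584.782404238939, 0.0, 311.5602094799299], [0.0, 584.782404238939, 232.44782837431816], [0.0, 0.0, 1.0]], 'origin': [0.30278489801332614, -0.8891911594106023, 0.8964252567184865], 'rotation': [0.9176797472431099, 0.39179433798880686, -0.028789900165736335, -0.05943248159198457]}
top {'K': [[575.9825835747174, 0.0, 316.00526902132896], [0.0, 575.9825835747174, 253.03789444714286], [0.0, 0.0, 1.0]], 'origin': [0.3451856170853763, -0.013354195941226046, 1.2154386793955592], 'rotation': [-0.6985583142090421, -0.024008938604436175, 0.02628056297756329, 0.7146671844474823]}
{'t': 0.1, 'joint_pos': array([-1.36803539,  0.468285  , -0.01155207,  1.6035648 ,  0.0060196 ,
        1.07141969, -0.05628297]), 'qvel': array([-3.88376375e-04, -1.61237341e-03,  7.86262533e-04, -1.02456646e-03,
        4.73827329e-06, -1.35082166e-03, -3.93889372e-04]), 'joint_efforts': array([ 2.04334210e-03, -5.33517480e+01,  2.21788057e-02, -2.51964855e+01,
        1.15640560e-02,  4.29197011e-03,  5.66162362e-05]), 'ee_pos': array([0.15811867, 0.62996399, 0.24742245]), 'tcp_rot': array([ 0.55711171, -0.43532066,  0.55795523,  0.43452092]), 'force': array([ 0.2416654 , -0.27956405,  0.80794968]), 'ft_torque': array([ 0.01285102, -0.00217164,  0.0016714 ]), 'gripper_width': 1.0009749327048447} 0.017
```

View pics/scene0.png

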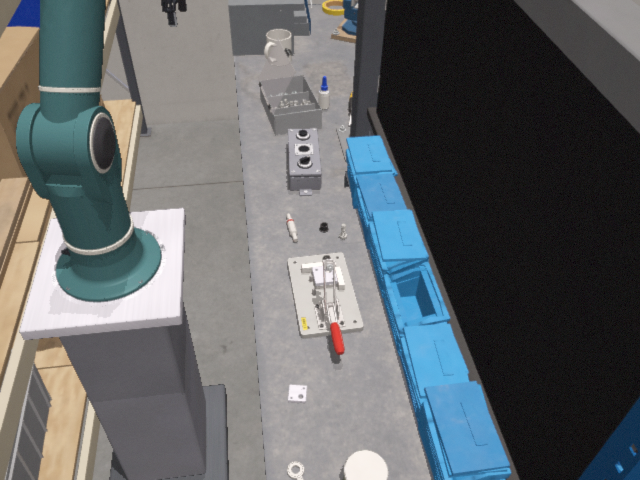

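View pics/top0.png

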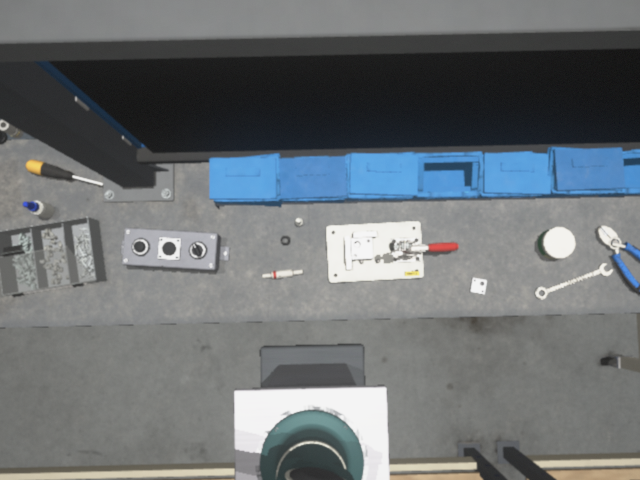

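```bash
cat > h.py <<'E'
import numpy as np, cv2
from scipy.spatial.transform import Rotation as R
from station import manip, viewer
def cam(n):
    p=viewer.camera_params(n);return np.array(p["K"]),np.array(p["origin"]),R.from_quat(np.array(p["rotation"])[[1,2,3,0]]).as_matrix()
def at_z(n,u,v,z):
    K,o,M=cam(n);d=M@(np.linalg.inv(K)@[u,v,1]*[1,-1,-1]);return o+d*(z-o[2])/d[2]
def proj(n,p):
    K,o,M=cam(n);c=(M.T@(np.array(p)-o))*[1,-1,-1];q=K@c;return q[:2]/q[2]
E
python3 - <<'E'
from h import *
s=cv2.imread("pics/scene0.png");t=cv2.imread("pics/top0.png")
def cr(i,x,y,w,h,W,H): return cv2.resize(i[y:y+h,x:x+w],(W,H),interpolation=cv2.INTER_CUBIC)
a=np.hstack([cr(t,320,210,150,80,800,427)[:, :800]]);
b=np.hstack([cr(t,110,220,130,56,400,172),cr(s,280,120,50,80,107,172)]);b=cv2.copyMakeBorder(b,0,0,0,800-b.shape[1],0)
cv2.imwrite("pics/c1.png",np.vstack([a,b]))
cv2.imwrite("pics/c2.png",cr(s,280,245,90,115,470,600))
for n,u,v,z in [("top",169,248,.056),("top",139,247,.06),("top",198,250,.06),("scene",304,149,.056)]: print(n,u,v,at_z(n,u,v,z))
for u,v in [(327,225.5),(422,222),(424.5,277.5),(329,282)]: print(at_z("top",u,v,.012))
E
```

```text
top 169 248 [0.44468143 0.27833624 0.056     ]
top 139 247 [0.44772399 0.33760223 0.06      ]
top 198 250 [0.43898083 0.21908386 0.06      ]
scene 304 149 [0.44412504 0.27540597 0.056     ]
[ 0.48837741 -0.04263685  0.012     ]
[ 0.49126664 -0.24262547  0.012     ]
[ 0.3745152  -0.24365233  0.012     ]
[ 0.36968136 -0.04393523  0.012     ]
```

View pics/c1.png

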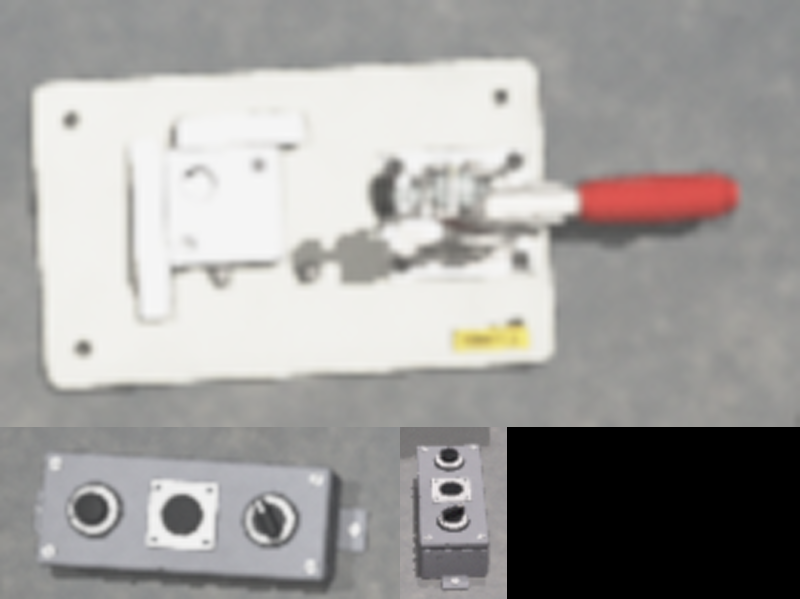

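View pics/c2.png

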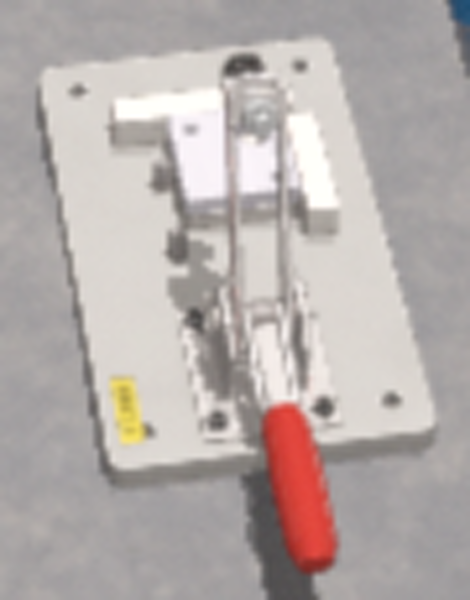

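```bash
python3 - <<'E'
from h import *
np.set_printoptions(precision=4,suppress=True)
o=manip.get_obs();M=R.from_quat(o["tcp_rot"][[1,2,3,0]]).as_matrix();print(M)
c=np.array([[35,85],[538,62],[552,358],[52,388]])/5.333+[320,210]
P=np.array([at_z("top",*q,.012) for q in c])[:,:2];print(P)
cen=P.mean(0);d=(P[0]-P[1])+(P[3]-P[2]);d/=np.linalg.norm(d);ex=np.array([d[1],-d[0]])
org=cen-.005*d;print("cen",cen,"org",org,"ydir",d,"yaw",np.degrees(np.arctan2(-d[0],d[1])))
def w(x,y,z):return np.r_[org+ex*x+d*y,z]
for z,q in((.029,(225,205)),):print("plate",at_z("top",*(np.array(q)/5.333+[320,210]),z))
print("nest",w(0,.034,.029),"hinge",w(0,-.061,.047))
# spindle end: scene crop c2 scale 5.22: circle ~ (243,68)
s=lambda u,v:(u/5.222+280,v/5.217+245)
t=lambda u,v:(u/5.333+320,v/5.333+210)
print("handle",at_z("top",*t(735,190),.03))
for th in np.arange(1,1.5,.05):
    y=-.061+.086*np.cos(th)-.015*np.sin(th);z=.047+.086*np.sin(th)+.015*np.cos(th)
    a=(proj("scene",w(0,y,z))-[280,245])*5.22;b=(proj("top",w(0,y,z))-[320,210])*5.333
    y2=y+.055*np.sin(th);z2=z-.055*np.cos(th)
    a2=(proj("scene",w(0,y2,z2))-[280,245])*5.22;b2=(proj("top",w(0,y2,z2))-[320,210])*5.333
    print(th,a,b,"foot",a2,b2)
for n in("bolt",(299,222)),("bush",(286,240)),("gauge",(282,273)):print(n,at_z("top",*n[1],.01))
E
```

```text
[[-0.0002 -0.9699  0.2434]
 [-0.0016  0.2434  0.9699]
 [-1.     -0.0002 -0.0016]]
[[ 0.4875 -0.0417]
 [ 0.4921 -0.2403]
 [ 0.3753 -0.2416]
 [ 0.3681 -0.0455]]
cen [ 0.4307 -0.1423] org [ 0.4309 -0.1473] ydir [-0.0301  0.9995] yaw 1.7273135950173029
plate [ 0.437  -0.1138  0.029 ]
nest [ 0.4299 -0.1133  0.029 ] hinge [ 0.4327 -0.2082  0.047 ]
handle [ 0.4383 -0.3115  0.03  ]
1.0 [248.2688  90.9458] [418.6899 194.1447] foot [223.1683  55.5007] [280.3784 207.5402]
1.05 [250.5191  96.2595] [430.7633 193.1721] foot [224.6562  53.1135] [288.6993 206.3108]
1.1 [252.8103 102.1792] [442.9922 192.2337] foot [226.2434  51.352 ] [297.572  205.0745]
1.1500000000000001 [255.1366 108.6953] [455.3395 191.3327] foot [227.9272  50.2284] [306.9763 203.8348]
1.2000000000000002 [257.4917 115.796 ] [467.7677 190.4718] foot [229.7048  49.7536] [316.8901 202.5951]
1.2500000000000002 [259.8694 123.4674] [480.2385 189.654 ] foot [231.5731  49.9372] [327.2888 201.3593]
1.3000000000000003 [262.263  131.6935] [492.7134 188.8817] foot [233.5286  50.7874] [338.146 200.131]
1.3500000000000003 [264.6657 140.456 ] [505.1538 188.1575] foot [235.5673  52.3107] [349.4331 198.9139]
1.4000000000000004 [267.0707 149.7345] [517.5211 187.4837] foot [237.6851  54.512 ] [361.1196 197.7118]
1.4500000000000004 [269.4709 159.5067] [529.7769 186.8623] foot [239.8777  57.3945] [373.173  196.5284]
('bolt', (299, 222)) [0.4974 0.0161 0.01  ]
('bush', (286, 240)) [0.4599 0.0442 0.01  ]
('gauge', (282, 273)) [0.3908 0.0539 0.01  ]
```

Emit:
send_rows([
  {"ty":-0.7,"tz":-0.6,"hand":0},
  {"ty":-0.96,"tz":-0.85,"hand":0},
  {"ty":-0.96,"tz":-0.85,"hand":0},
  {"ty":-0.96,"tz":-0.85,"hand":0},
  {"ty":-0.96,"tz":-0.85,"hand":0},
  {"ty":-0.96,"tz":-0.85,"hand":0},
  {"ty":-0.96,"tz":-0.85,"hand":0},
  {"ty":-0.96,"tz":-0.85,"hand":0},
  {"ty":-0.96,"tz":-0.85,"hand":0},
  {"ty":-0.96,"tz":-0.85,"hand":0},
])

```text
schema error: expected keys tx, ty, tz, wx, wy, wz, hand
```

Emit:
send_rows([
  {"ty":-0.96,"tz":-0.85,"hand":0},
  {"ty":-0.96,"tz":-0.85,"hand":0},
  {"ty":-0.96,"tz":-0.85,"hand":0},
  {"ty":-0.96,"tz":-0.85,"hand":0},
  {"ty":-0.96,"tz":-0.85,"hand":0},
  {"ty":-0.96,"tz":-0.85,"hand":0},
  {"ty":-0.96,"tz":-0.85,"hand":0},
  {"wx":-0.92,"hand":0},
  {"wx":-0.92,"hand":0},
  {"wx":-0.92,"hand":0},
])

```text
schema error: expected keys tx, ty, tz, wx, wy, wz, hand
```

All keys are needed.

Emit:
send_rows([
  {"tx":0,"ty":-0.7,"tz":-0.6,"wx":0,"wy":0,"wz":0,"hand":0},
  {"tx":0,"ty":-0.96,"tz":-0.85,"wx":0,"wy":0,"wz":0,"hand":0},
  {"tx":0,"ty":-0.96,"tz":-0.85,"wx":0,"wy":0,"wz":0,"hand":0},
  {"tx":0,"ty":-0.96,"tz":-0.85,"wx":0,"wy":0,"wz":0,"hand":0},
  {"tx":0,"ty":-0.96,"tz":-0.85,"wx":0,"wy":0,"wz":0,"hand":0},
  {"tx":0,"ty":-0.96,"tz":-0.85,"wx":0,"wy":0,"wz":0,"hand":0},
  {"tx":0,"ty":-0.96,"tz":-0.85,"wx":0,"wy":0,"wz":0,"hand":0},
  {"tx":0,"ty":-0.96,"tz":-0.85,"wx":0,"wy":0,"wz":0,"hand":0},
  {"tx":0,"ty":-0.96,"tz":-0.85,"wx":0,"wy":0,"wz":0,"hand":0},
])

```text
t: 0.85
ee_pos: [0.2852, 0.4447, 0.248]
tcp_rot: [0.557, -0.435, 0.558, 0.435]
force: [0.1, 1.6, -0.1]
gripper_width: 0.002
```

Emit:
send_rows([
  {"tx":0,"ty":-0.96,"tz":-0.85,"wx":0,"wy":0,"wz":0,"hand":0},
  {"tx":0,"ty":-0.96,"tz":-0.85,"wx":0,"wy":0,"wz":0,"hand":0},
  {"tx":0,"ty":-0.96,"tz":-0.85,"wx":0,"wy":0,"wz":0,"hand":0},
  {"tx":0,"ty":-0.96,"tz":-0.85,"wx":0,"wy":0,"wz":0,"hand":0},
  {"tx":0,"ty":-0.96,"tz":-0.85,"wx":0,"wy":0,"wz":0,"hand":0},
  {"tx":0,"ty":-0.96,"tz":-0.85,"wx":0,"wy":0,"wz":0,"hand":0},
  {"tx":0,"ty":-0.96,"tz":-0.85,"wx":0,"wy":0,"wz":0,"hand":0},
  {"tx":0,"ty":0,"tz":0,"wx":-0.92,"wy":0,"wz":0,"hand":0},
  {"tx":0,"ty":0,"tz":0,"wx":-0.92,"wy":0,"wz":0,"hand":0},
  {"tx":0,"ty":0,"tz":0,"wx":-0.92,"wy":0,"wz":0,"hand":0},
])

```text
t: 1.68
ee_pos: [0.3863, 0.2973, 0.2481]
tcp_rot: [0.491, -0.508, 0.492, 0.508]
force: [-0.9, 0.2, 0.6]
gripper_width: -0.001
```

Emit:
send_rows([
  {"tx":0,"ty":-0.8,"tz":-0.9,"wx":0,"wy":0,"wz":0,"hand":0},
  {"tx":0,"ty":-0.8,"tz":-1,"wx":0,"wy":0,"wz":0,"hand":0},
  {"tx":0,"ty":0,"tz":-1,"wx":0,"wy":0,"wz":0,"hand":0},
  {"tx":0,"ty":0,"tz":-1,"wx":0,"wy":0,"wz":0,"hand":0},
  {"tx":0,"ty":0,"tz":-1,"wx":0,"wy":0,"wz":0,"hand":0},
  {"tx":0,"ty":0,"tz":-1,"wx":0,"wy":0,"wz":0,"hand":0},
  {"tx":0,"ty":0,"tz":-1,"wx":0,"wy":0,"wz":0,"hand":0},
  {"tx":0,"ty":0,"tz":-1,"wx":0,"wy":0,"wz":0,"hand":0},
  {"tx":0,"ty":0,"tz":-1,"wx":0,"wy":0,"wz":0,"hand":0},
  {"tx":0,"ty":0,"tz":-1,"wx":0,"wy":0,"wz":0,"hand":0},
])

```text
t: 2.52
ee_pos: [0.4238, 0.1, 0.2481]
tcp_rot: [0.492, -0.507, 0.493, 0.508]
force: [-0.2, 0.2, 0.1]
gripper_width: -0.001
```

Emit:
send_rows([
  {"tx":0,"ty":0,"tz":-1,"wx":0,"wy":0,"wz":0,"hand":0},
  {"tx":0,"ty":0,"tz":-1,"wx":0,"wy":0,"wz":0,"hand":0},
  {"tx":0,"ty":0,"tz":-1,"wx":0,"wy":0,"wz":0,"hand":0},
  {"tx":0,"ty":0,"tz":-1,"wx":0,"wy":0,"wz":0,"hand":0},
  {"tx":0,"ty":0,"tz":-1,"wx":0,"wy":0,"wz":0,"hand":0},
  {"tx":0,"ty":0,"tz":-1,"wx":0,"wy":0,"wz":0,"hand":0},
  {"tx":0,"ty":0,"tz":-1,"wx":0,"wy":0,"wz":0,"hand":0},
  {"tx":0,"ty":0,"tz":-1,"wx":0,"wy":0,"wz":0,"hand":0},
  {"tx":0,"ty":0,"tz":-1,"wx":0,"wy":0,"wz":0,"hand":0},
  {"tx":0,"ty":0,"tz":-1,"wx":0,"wy":0,"wz":0,"hand":0},
])

```text
t: 3.35
ee_pos: [0.4298, -0.0998, 0.2481]
tcp_rot: [0.492, -0.507, 0.492, 0.508]
force: [-0.0, 0.4, 0.1]
gripper_width: 0.001
```

Emit:
send_rows([
  {"tx":0,"ty":0,"tz":-1,"wx":0,"wy":0,"wz":0,"hand":0},
  {"tx":0,"ty":0,"tz":-1,"wx":0,"wy":0,"wz":0,"hand":0},
  {"tx":0,"ty":0,"tz":-1,"wx":0,"wy":0,"wz":0,"hand":0},
  {"tx":0,"ty":0,"tz":-1,"wx":0,"wy":0,"wz":0,"hand":0},
  {"tx":0,"ty":0,"tz":-1,"wx":0,"wy":0,"wz":0,"hand":0},
  {"tx":0,"ty":0,"tz":-1,"wx":0,"wy":0,"wz":0,"hand":0},
  {"tx":0,"ty":0,"tz":0,"wx":0,"wy":0,"wz":0,"hand":0},
])

```text
t: 3.93
ee_pos: [0.4331, -0.2226, 0.2484]
tcp_rot: [-0.493, 0.507, -0.494, -0.506]
force: [1.0, -0.5, 0.3]
gripper_width: -0.004
```

Emit:
send_rows([
  {"tx":0,"ty":0,"tz":-0.5,"wx":0,"wy":0,"wz":0,"hand":0},
  {"tx":0.9,"ty":0,"tz":0,"wx":0,"wy":0,"wz":0,"hand":0},
  {"tx":0.9,"ty":0,"tz":0,"wx":0,"wy":0,"wz":0,"hand":0},
  {"tx":0.9,"ty":0,"tz":0,"wx":0,"wy":0,"wz":0,"hand":0},
  {"tx":0.9,"ty":0,"tz":0,"wx":0,"wy":0,"wz":0,"hand":0},
  {"tx":0.9,"ty":0,"tz":0,"wx":0,"wy":0,"wz":0,"hand":0},
  {"tx":0.9,"ty":0,"tz":0,"wx":0,"wy":0,"wz":0,"hand":0},
  {"tx":0.9,"ty":0,"tz":0,"wx":0,"wy":0,"wz":0,"hand":0},
  {"tx":0,"ty":0,"tz":0,"wx":0,"wy":0,"wz":0,"hand":0},
])

```text
t: 4.68
ee_pos: [0.432, -0.2271, 0.1194]
tcp_rot: [0.491, -0.506, 0.493, 0.51]
force: [-0.3, 0.0, -0.2]
gripper_width: -0.0
```

```bash
python3 - <<'E'
from h import *
s=viewer.grab_frame("scene")[:,:,::-1]
cv2.imwrite("pics/c3.png",cv2.resize(s[210:370,250:410],(600,600),interpolation=cv2.INTER_CUBIC));print(manip.nose_length)
E
```

```text
0.017
```

View pics/c3.png

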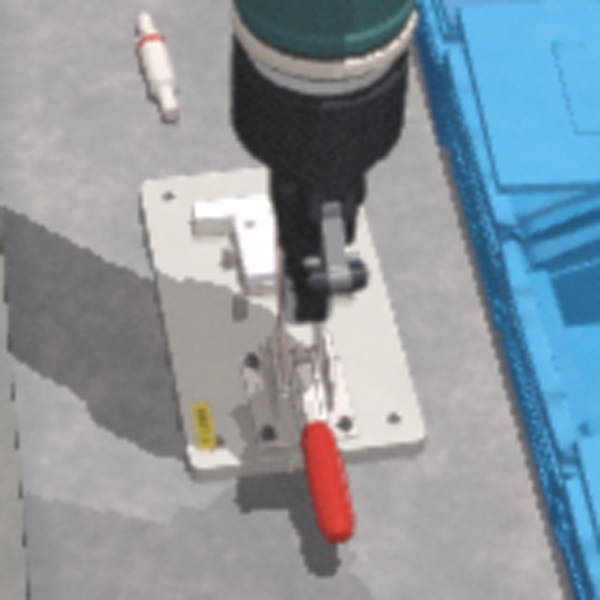

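Emit:
send_rows([
  {"tx":0,"ty":0,"tz":0.3,"wx":0,"wy":0,"wz":0,"hand":0},
  {"tx":0,"ty":0,"tz":0.3,"wx":0,"wy":0,"wz":0,"hand":0},
  {"tx":0,"ty":0,"tz":0.3,"wx":0,"wy":0,"wz":0,"hand":0},
  {"tx":0,"ty":0,"tz":0.3,"wx":0,"wy":0,"wz":0,"hand":0},
  {"tx":0,"ty":0,"tz":0.3,"wx":0,"wy":0,"wz":0,"hand":0},
])

```text
t: 5.15
ee_pos: [0.4335, -0.1992, 0.1229]
tcp_rot: [-0.493, 0.508, -0.492, -0.506]
force: [0.7, -6.2, -4.0]
gripper_width: 0.001
```

Emit:
send_rows([
  {"tx":0,"ty":0,"tz":0.3,"wx":0,"wy":0,"wz":0,"hand":0},
  {"tx":0,"ty":0,"tz":0.3,"wx":0,"wy":0,"wz":0,"hand":0},
  {"tx":0,"ty":0,"tz":0.3,"wx":0,"wy":0,"wz":0,"hand":0},
  {"tx":0,"ty":0,"tz":0.3,"wx":0,"wy":0,"wz":0,"hand":0},
])

```text
t: 5.48
ee_pos: [0.4326, -0.1756, 0.1228]
tcp_rot: [-0.492, 0.508, -0.493, -0.506]
force: [0.9, -5.9, -1.1]
gripper_width: 0.001
```

Steady ~6 N pushing force; carry on.

Emit:
send_rows([
  {"tx":0,"ty":0,"tz":0.3,"wx":0,"wy":0,"wz":0,"hand":0},
  {"tx":0,"ty":0,"tz":0.3,"wx":0,"wy":0,"wz":0,"hand":0},
  {"tx":0,"ty":0,"tz":0.3,"wx":0,"wy":0,"wz":0,"hand":0},
])

```text
t: 5.73
ee_pos: [0.4324, -0.1579, 0.1227]
tcp_rot: [-0.492, 0.509, -0.493, -0.506]
force: [1.4, -17.0, -13.8]
gripper_width: 0.001
```

Emit:
send_rows([
  {"tx":0,"ty":0,"tz":0.3,"wx":0,"wy":0,"wz":0,"hand":0},
  {"tx":0,"ty":0,"tz":0.3,"wx":0,"wy":0,"wz":0,"hand":0},
  {"tx":0,"ty":0,"tz":0.3,"wx":0,"wy":0,"wz":0,"hand":0},
])

```text
t: 5.98
ee_pos: [0.4315, -0.1379, 0.1226]
tcp_rot: [0.493, -0.508, 0.492, 0.508]
force: [0.7, -1.8, 0.7]
gripper_width: 0.0
```

Emit:
send_rows([
  {"tx":0.25,"ty":0,"tz":0.1,"wx":0,"wy":0,"wz":0,"hand":0},
  {"tx":0.25,"ty":0,"tz":0.1,"wx":0,"wy":0,"wz":0,"hand":0},
  {"tx":0.25,"ty":0,"tz":0.1,"wx":0,"wy":0,"wz":0,"hand":0},
])

```text
t: 6.23
ee_pos: [0.4314, -0.13, 0.1073]
tcp_rot: [0.493, -0.507, 0.491, 0.509]
force: [-0.1, 3.1, 6.1]
gripper_width: -0.002
```

Emit:
send_rows([
  {"tx":0.25,"ty":0,"tz":0.1,"wx":0,"wy":0,"wz":0,"hand":0},
  {"tx":0.25,"ty":0,"tz":0.1,"wx":0,"wy":0,"wz":0,"hand":0},
  {"tx":0.25,"ty":0,"tz":0.1,"wx":0,"wy":0,"wz":0,"hand":0},
])

```text
t: 6.48
ee_pos: [0.4311, -0.1254, 0.092]
tcp_rot: [0.492, -0.508, 0.492, 0.508]
force: [0.1, 1.3, 3.5]
gripper_width: 0.002
```

Emit:
send_rows([
  {"tx":0.25,"ty":0,"tz":0.05,"wx":0,"wy":0,"wz":0,"hand":0},
  {"tx":0.2,"ty":0,"tz":0,"wx":0,"wy":0,"wz":0,"hand":0},
  {"tx":0,"ty":0,"tz":0,"wx":0,"wy":0,"wz":0,"hand":0},
])

```text
t: 6.73
ee_pos: [0.4304, -0.1259, 0.0824]
tcp_rot: [0.492, -0.507, 0.493, 0.508]
force: [1.1, 0.4, -0.6]
gripper_width: -0.001
```

Emit:
send_rows([
  {"tx":0.1,"ty":0,"tz":0,"wx":0,"wy":0,"wz":0,"hand":0},
  {"tx":0.1,"ty":0,"tz":0,"wx":0,"wy":0,"wz":0,"hand":0},
  {"tx":0,"ty":0,"tz":0,"wx":0,"wy":0,"wz":0,"hand":0},
])

```text
t: 6.98
ee_pos: [0.4306, -0.126, 0.0799]
tcp_rot: [0.493, -0.507, 0.492, 0.508]
force: [-3.6, 2.7, 13.3]
gripper_width: 0.006
```

Emit:
send_rows([
  {"tx":0.08,"ty":0,"tz":0,"wx":0,"wy":0,"wz":0,"hand":0},
  {"tx":0,"ty":0,"tz":0,"wx":0,"wy":0,"wz":0,"hand":0},
  {"tx":0,"ty":0,"tz":0,"wx":0,"wy":0,"wz":0,"hand":0},
  {"tx":0,"ty":0,"tz":0,"wx":0,"wy":0,"wz":0,"hand":0},
])

```text
t: 7.32
ee_pos: [0.4306, -0.1259, 0.0796]
tcp_rot: [0.493, -0.507, 0.492, 0.508]
force: [-8.4, 3.7, 33.5]
gripper_width: -0.004
```

```bash
python3 - <<'E'
from h import *
s=viewer.grab_frame("scene")[:,:,::-1]
cv2.imwrite("pics/c4.png",cv2.resize(s[230:370,270:390],(514,600),interpolation=cv2.INTER_CUBIC));print(manip.get_obs()["force"],manip.get_obs()["ee_pos"])
E
```

```text
[-9.17731013  3.43799332 32.6337892 ] [ 0.43062815 -0.12597632  0.07962144]
```

View pics/c4.png

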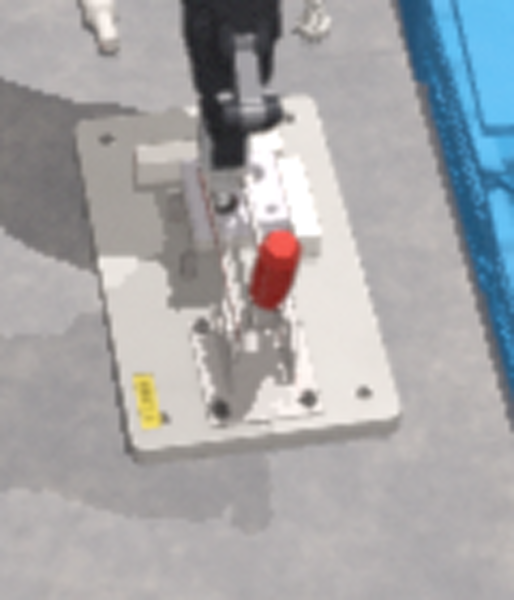

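Emit:
send_rows([
  {"tx":-0.2,"ty":0,"tz":0,"wx":0,"wy":0,"wz":0,"hand":0},
  {"tx":-0.5,"ty":0,"tz":0,"wx":0,"wy":0,"wz":0,"hand":0},
  {"tx":-0.9,"ty":0,"tz":0,"wx":0,"wy":0,"wz":0,"hand":0},
  {"tx":-0.9,"ty":0,"tz":0,"wx":0,"wy":0,"wz":0,"hand":0},
  {"tx":-0.9,"ty":0,"tz":0,"wx":0,"wy":0,"wz":0,"hand":0},
  {"tx":-0.9,"ty":0,"tz":0,"wx":0,"wy":0,"wz":0,"hand":0},
  {"tx":-0.9,"ty":0,"tz":0,"wx":0,"wy":0,"wz":0,"hand":0},
  {"tx":-0.9,"ty":0,"tz":0,"wx":0,"wy":0,"wz":0,"hand":0},
  {"tx":-0.9,"ty":0,"tz":0,"wx":0,"wy":0,"wz":0,"hand":0},
  {"tx":-0.9,"ty":0,"tz":0,"wx":0,"wy":0,"wz":0,"hand":0},
])

```text
t: 8.2
ee_pos: [0.4305, -0.1264, 0.2368]
tcp_rot: [-0.493, 0.507, -0.493, -0.507]
force: [1.0, -0.2, 0.2]
gripper_width: 0.002
```

Emit:
send_rows([
  {"tx":0,"ty":-0.4,"tz":0.9,"wx":0,"wy":0,"wz":0,"hand":0},
  {"tx":0,"ty":-0.4,"tz":1,"wx":0,"wy":0,"wz":0,"hand":0},
  {"tx":0,"ty":-0.4,"tz":1,"wx":0,"wy":0,"wz":0,"hand":0},
  {"tx":0,"ty":0,"tz":1,"wx":0,"wy":0,"wz":0,"hand":0},
  {"tx":0,"ty":0,"tz":1,"wx":0,"wy":0,"wz":0,"hand":0},
  {"tx":0,"ty":0,"tz":1,"wx":0,"wy":0,"wz":0,"hand":0},
  {"tx":0,"ty":0,"tz":1,"wx":0,"wy":0,"wz":0,"hand":0},
  {"tx":0,"ty":0,"tz":1,"wx":0,"wy":0,"wz":0,"hand":0},
  {"tx":0,"ty":0,"tz":1,"wx":0,"wy":0,"wz":0,"hand":0},
  {"tx":0,"ty":0,"tz":1,"wx":0,"wy":0,"wz":0,"hand":0},
])

```text
t: 9.03
ee_pos: [0.4488, 0.0731, 0.2359]
tcp_rot: [-0.493, 0.507, -0.493, -0.507]
force: [-0.3, -0.4, -0.6]
gripper_width: -0.002
```

```bash
python3 - <<'E'
from h import *
s=viewer.grab_frame("scene")[:,:,::-1];t=viewer.grab_frame("top")[:,:,::-1]
cv2.imwrite("pics/c5.png",np.hstack([cv2.resize(s[240:370,275:375],(369,480),interpolation=cv2.INTER_CUBIC),cv2.resize(t[205:295,320:400],(427,480),interpolation=cv2.INTER_CUBIC)]));print(manip.get_obs()["ee_pos"])
E
```

```text
[0.44872217 0.0753655  0.23576956]
```

View pics/c5.png

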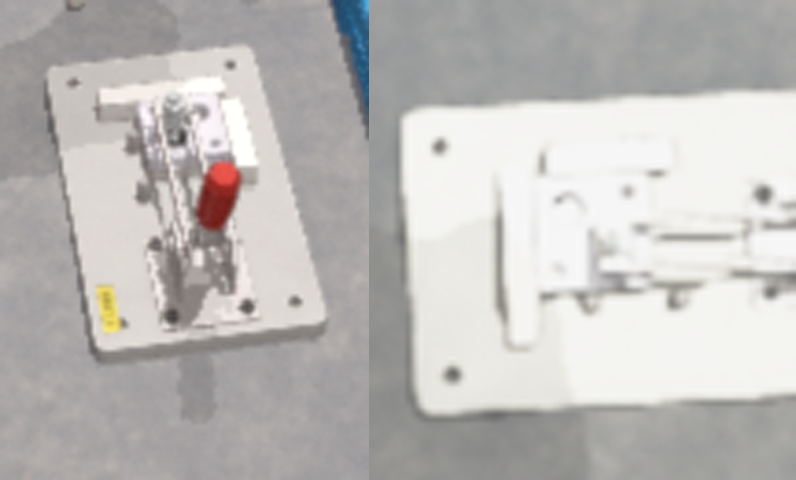

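Emit:
send_rows([
  {"tx":0,"ty":-0.1,"tz":1,"wx":0,"wy":0,"wz":0,"hand":0},
  {"tx":0,"ty":0,"tz":1,"wx":0,"wy":0,"wz":0,"hand":0},
  {"tx":0,"ty":0,"tz":1,"wx":0,"wy":0,"wz":0,"hand":0},
  {"tx":0,"ty":0,"tz":1,"wx":0,"wy":0,"wz":0,"hand":0},
  {"tx":0,"ty":0,"tz":1,"wx":0,"wy":0,"wz":0,"hand":0},
  {"tx":0,"ty":0,"tz":1,"wx":0,"wy":0,"wz":0,"hand":0},
  {"tx":0,"ty":0,"tz":1,"wx":0,"wy":0,"wz":0,"hand":0},
  {"tx":0,"ty":0,"tz":1,"wx":0,"wy":0,"wz":0,"hand":0},
  {"tx":0,"ty":0,"tz":1,"wx":0,"wy":0,"wz":0,"hand":0},
  {"tx":0,"ty":0,"tz":1,"wx":0,"wy":0,"wz":0,"hand":0},
])

```text
t: 9.97
ee_pos: [0.4454, 0.2724, 0.2358]
tcp_rot: [-0.493, 0.507, -0.493, -0.507]
force: [-0.3, 0.6, 0.8]
gripper_width: -0.0
```

Emit:
send_rows([
  {"tx":0,"ty":0,"tz":0,"wx":0,"wy":0,"wz":0,"hand":0},
  {"tx":0.8,"ty":0,"tz":0,"wx":0,"wy":0,"wz":0,"hand":0},
  {"tx":0.8,"ty":0,"tz":0,"wx":0,"wy":0,"wz":0,"hand":0},
  {"tx":0.8,"ty":0,"tz":0,"wx":0,"wy":0,"wz":0,"hand":0},
  {"tx":0.8,"ty":0,"tz":0,"wx":0,"wy":0,"wz":0,"hand":0},
  {"tx":0.8,"ty":0,"tz":0,"wx":0,"wy":0,"wz":0,"hand":0},
  {"tx":0,"ty":0,"tz":0,"wx":0,"wy":0,"wz":0,"hand":0},
])

```text
t: 10.55
ee_pos: [0.4438, 0.2701, 0.1531]
tcp_rot: [-0.491, 0.507, -0.495, -0.507]
force: [-0.8, -0.1, -0.3]
gripper_width: -0.003
```

Emit:
send_rows([
  {"tx":0.5,"ty":0,"tz":0.3,"wx":0,"wy":0,"wz":0,"hand":0},
  {"tx":0.6,"ty":0,"tz":0,"wx":0,"wy":0,"wz":0,"hand":0},
  {"tx":0.5,"ty":0,"tz":0,"wx":0,"wy":0,"wz":0,"hand":0},
  {"tx":0.5,"ty":0,"tz":0,"wx":0,"wy":0,"wz":0,"hand":0},
  {"tx":0.3,"ty":0,"tz":0,"wx":0,"wy":0,"wz":0,"hand":0},
  {"tx":0,"ty":0,"tz":0,"wx":0,"wy":0,"wz":0,"hand":0},
])

```text
t: 11.05
ee_pos: [0.4442, 0.2782, 0.1065]
tcp_rot: [0.492, -0.507, 0.493, 0.507]
force: [0.5, -0.1, 0.7]
gripper_width: 0.001
```

```bash
python3 - <<'E'
from h import *
s=viewer.grab_frame("scene")[:,:,::-1];e=manip.get_obs()["ee_pos"]
cv2.imwrite("pics/c6.png",cv2.resize(s[80:200,265:345],(400,600),interpolation=cv2.INTER_CUBIC));print(e)
E
```

```text
[0.44457041 0.27839642 0.10715877]
```

View pics/c6.png

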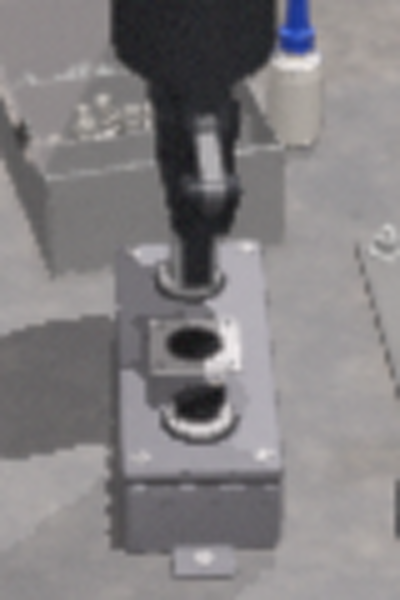

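Emit:
send_rows([
  {"tx":0.1,"ty":0,"tz":0,"wx":0,"wy":0,"wz":0,"hand":0},
  {"tx":0,"ty":0,"tz":0,"wx":0,"wy":0,"wz":0,"hand":0},
  {"tx":0,"ty":0,"tz":0,"wx":0,"wy":0,"wz":0,"hand":0},
  {"tx":0,"ty":0,"tz":0,"wx":0,"wy":0,"wz":0,"hand":0},
  {"tx":0,"ty":0,"tz":0,"wx":0,"wy":0,"wz":0,"hand":0},
  {"tx":0,"ty":0,"tz":0,"wx":0,"wy":0,"wz":0,"hand":0},
  {"tx":0,"ty":0,"tz":0,"wx":0,"wy":0,"wz":0,"hand":0},
  {"tx":0,"ty":0,"tz":0,"wx":0,"wy":0,"wz":0,"hand":0},
  {"tx":0,"ty":0,"tz":0,"wx":0,"wy":0,"wz":0,"hand":0},
  {"tx":0,"ty":0,"tz":0,"wx":0,"wy":0,"wz":0,"hand":0},
])

```text
t: 11.93
ee_pos: [0.4448, 0.2787, 0.1057]
tcp_rot: [-0.492, 0.508, -0.492, -0.507]
force: [0.4, -0.7, -0.1]
gripper_width: -0.002
```

Emit:
send_rows([
  {"tx":0,"ty":0,"tz":0,"wx":0,"wy":0,"wz":0,"hand":0},
  {"tx":0,"ty":0,"tz":0,"wx":0,"wy":0,"wz":0,"hand":0},
  {"tx":0,"ty":0,"tz":0,"wx":0,"wy":0,"wz":0,"hand":0},
  {"tx":0,"ty":0,"tz":0,"wx":0,"wy":0,"wz":0,"hand":0},
  {"tx":0,"ty":0,"tz":0,"wx":0,"wy":0,"wz":0,"hand":0},
  {"tx":0,"ty":0,"tz":0,"wx":0,"wy":0,"wz":0,"hand":0},
  {"tx":0,"ty":0,"tz":0,"wx":0,"wy":0,"wz":0,"hand":0},
  {"tx":0,"ty":0,"tz":0,"wx":0,"wy":0,"wz":0,"hand":0},
  {"tx":0,"ty":0,"tz":0,"wx":0,"wy":0,"wz":0,"hand":0},
  {"tx":0,"ty":0,"tz":0,"wx":0,"wy":0,"wz":0,"hand":0},
])

```text
t: 12.77
ee_pos: [0.4447, 0.2788, 0.1057]
tcp_rot: [-0.492, 0.507, -0.492, -0.507]
force: [-0.4, 0.5, 0.5]
gripper_width: -0.003
```

Emit:
send_rows([
  {"tx":0,"ty":0,"tz":0,"wx":0,"wy":0,"wz":0,"hand":0},
  {"tx":0,"ty":0,"tz":0,"wx":0,"wy":0,"wz":0,"hand":0},
  {"tx":0,"ty":0,"tz":0,"wx":0,"wy":0,"wz":0,"hand":0},
  {"tx":0,"ty":0,"tz":0,"wx":0,"wy":0,"wz":0,"hand":0},
  {"tx":0,"ty":0,"tz":0,"wx":0,"wy":0,"wz":0,"hand":0},
  {"tx":0,"ty":0,"tz":0,"wx":0,"wy":0,"wz":0,"hand":0},
  {"tx":0,"ty":0,"tz":0,"wx":0,"wy":0,"wz":0,"hand":0},
  {"tx":0,"ty":0,"tz":0,"wx":0,"wy":0,"wz":0,"hand":0},
])

```text
t: 13.43
ee_pos: [0.4447, 0.2788, 0.1057]
tcp_rot: [0.492, -0.507, 0.492, 0.507]
force: [-0.0, 0.1, 0.0]
gripper_width: -0.0
```

```bash
python3 -c "
from station import manip
o=manip.get_obs();print(o['ee_pos'],o['force'],o['t']);print(manip.finish_job())"
```

```text
[0.44473924 0.27875302 0.10569375] [-0.04800696  0.1004283   0.03896112] 13.4333
the job is handed in; nothing more can be done
None
```

I shut the clamp on the plate and held the closed fingertips over the no-touch window for about 2.3 s, then handed the job in at t = 13.4 s. No verdict was reported.

- **Clamp:** I pushed the arm over and pressed it down to a firm stop of about 33 N, with the spindle top at roughly 62 mm as specified. A picture taken after I backed off shows the clamp still shut and the plate, by eye, in its place. I did not measure the joint angle directly.
- **Sensor:** The fingertips stayed about 33 mm above the window and, by my measurement, within about 3 mm of its centre. The two cameras agreed on the window's position to 3 mm. The force readings there were only sensor noise, so the robot was touching nothing.
- **Loose things:** The arm passed well above the bolt, bushing and gauge. I took no last picture to check that they had not moved.

My first two move calls were refused because they left out some keys; nothing moved. No other check failed or disagreed.

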